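# Open the felt cupboard in the paper studio

### The job

Open the wider of the two low cupboards on the bench, so that the felts can be taken out: its door has no handle, so press it in near its free (left) edge until the spring catch lets go and pops it ajar, then swing it wide open, to about a right angle, and leave it there. Keep the narrower cupboard's door shut.

Things in the scene. Friction and masses are not known exactly. Their poses are not given: they have to be found in the camera images.
- wide_door (a joint): Handleless pine door, 220 wide x 16 mm thick, over the whole front of the fixed white wide cupboard (220 wide, 200 deep, 160 mm high, facing the robot). Hinged upright at its right end seen from the robot; its left edge swings to the robot. Rad: 0 latched shut, -0.038 pressed fully in (hard stop), 1.75 fully open. It stays where left, and moves with under 1 N when past ajar.
- wide_door_push (a point): Point on the wide door's front face, 30 mm from its free edge, 30 mm below its top edge; moves with the door. Axes: x through the panel inwards, y from hinge to free edge, z up. Pressed in here 5 to 7 mm with 3 to 6 N, the catch lets go; when the pusher backs off, a spring swings the door to about 0.4 rad, free edge some 85 mm out.
- wide_door_hinge (a point): Point on the wide door's hinge axis, at the panel's right end in the plane of its back face, 30 mm below the top edge (door and cupboard top are level). Axes as the push point; opening turns about +z. Nothing overhangs the door; behind the ajar door the upper 55 mm are free (plunger and catch bracket sit lower).
- narrow_door (a joint): Door of the narrow cupboard, a bystander that stays shut: same build, height and catch, but 150 mm wide, with a jar standing on top; it stands left or right of the wide one, at least 50 mm away. Rad: 0 shut, positive open.

How it is judged:
By the outcome, as a careful person would: the job done as asked, in the order asked, and still so for the second after the job is handed in, with the robot touching nothing.
It also fails if it takes over 48 s, if anything falls off the work surface, if the arm or the gripper's body presses on something with over 40 N, if the wrist force passes 120 N, or if a joint passes its speed limit or range.

### The arm

A 7-joint arm with a two-finger parallel gripper is mounted at the origin on the work surface. World frame = base frame: x ahead of the robot, y to its left, z up, the work surface at z = 0. Lengths are in m, angles in rad, forces in N, time in s.
With the tool pointing down it reaches from about 0.4 to 0.85 m from the base axis. Payload 4.5 kg.
Tool frame: the origin (TCP) lies midway between the tips of the shut fingers; the grasp point (between the pads) lies behind it (r.grip_point_offset is the z of the grasp point in the tool frame, in m); z points along the fingers, y is the line along which they close (so a half turn about z gives the same grasp; the last joint's range is limited). The gripper opens to 88 mm and grips with 3 to 60 N. Pads are 18 mm wide; open, the fingers measure 123 mm over their backs; the gripper's body (75 mm by 187 mm) begins 45 mm behind the grasp point.
Start: joints at [-1.101, 0.689, -0.195, 1.565, 0.157, 0.902, -0.215], TCP at [0.264, 0.567, 0.21] pointing down, gripper open.
Joint ranges: [-3.01, 3.01], [-0.46, 2.08], [-1.47, 1.51], [0.13, 2.56], [-1, 4.14], [0.04, 2.09], [-2.66, 2.66]. Speed limits (rad/s): [2.57, 2.57, 3.14, 3.14, 3.14, 3.14, 3.14].

### API

Orientations are given as a unit quaternion [x, y, z, w].
In Python, from plant import r, optics, workorder gives the robot as it stands.
- The arm moves only by the shell command python3 -m creep 'ROWS' [FORCE]. ROWS is JSON, a list of rows, each an object of numbers: "grip": the gripper command: -1 is shut, 1 is fully open, values between are in proportion; "tx", "ty", "tz": the shift along the tool's x, y, z in cm; "spin": the turn about the tool's z in degrees. In form: [{"grip": .., "tx": .., "ty": .., "tz": .., "spin": ..}, ...]. A call has 1 to 8 rows; each row shifts and turns the commanded pose from where the row before left it, along the tool's axes as they then stand; what a row does not reach is not made up. A row lasts 1/12 s, in which the tool goes at most 41.7 mm and 7.16 degrees, less where a joint would pass 70% of its speed; a pose out of reach is approached as far as the arm can. A call with a gripper value outside its range is refused whole. The fingers move at their own pace and stop on an object; FORCE is the grip in N (left out, the last holds). Time passes only in rows, so rows that do not move let the fingers close. It gives the time, the measured TCP pose, the force, the opening and the grip force at its end, in the units of the state.
- r.get_state(): the state, without advancing time (a new reading comes with each control period).
- optics.snapshot(name): name is "scene" or "side" or "wrist"; returns (picture, depth): 400x640x3 uint8, red, green, blue; 400x640 float32, m along the optical axis (not along the pixel's ray), 0 where there is no reading.
- optics.get_calibration(name): a dict with "fx", "fy", "cx", "cy" (pixels), "extrinsics" (4x4, takes a point from world to camera coordinates). Camera axes: x right, y down, z forward; pixel columns grow to the right and rows downward; lengths in m; the calibration is good to about 2 mm. A picture is of the moment at which its call begins: read the wrist's pose just before it. get_calibration takes no time and is no camera call; for the wrist camera it gives the pose at the moment of the call.
- workorder.finish_job(): hands the job in; it is judged then, once.
The state is a dict: "clock": time; "q": joint angles; "qd": joint speeds; "joint_torque": joint torques, N m; "tool_pos": TCP position; "eef_rot": TCP orientation; "contact_force": force on the tool from outside, world axes, zero at the start; "moment": the same for the moment, N m; "opening": opening from 0.0 (shut) to 1.0 (fully open); "finger_force": force on a finger pad.
Only numpy, scipy, OpenCV 4.12 (cv2) and the standard library are available. Lean on these libraries where they do the work, as an engineer would, in place of code of your own. Each camera call takes 0.05 s, during which the arm holds its last target. There are 200 camera calls.

## Working session

There is one attempt and no reset: what is moved stays moved. The work goes in short steps, Python scripts to look and compute and a shell command to move; the robot and the scene stay as the last step left them, time stands still between calls to the robot, and variables do not carry over. Pictures are saved under pics/ and viewed, at most 10 in all, crops included, and the job is handed in when it is done.

```bash
mkdir -p pics; cat > h.py <<'E'
import numpy as np, cv2
from plant import r, optics, workorder
def snap(n,f):
    c=optics.get_calibration(n); p,d=optics.snapshot(n)
    cv2.imwrite(f'pics/{f}.png',p[:,:,::-1]); np.savez(f'pics/{f}.npz',d=d,**{k:np.array(v) for k,v in c.items()})
def pt(f,u,v,k=1):
    z=np.load(f'pics/{f}.npz'); w=z['d'][v-k:v+k+1,u-k:u+k+1]; d=np.median(w[w>0]) if (w>0).any() else np.nan
    c=np.array([(u-z['cx'])/z['fx']*d,(v-z['cy'])/z['fy']*d,d,1])
    return (np.linalg.inv(z['extrinsics'])@c)[:3].round(4)
E
python3 - <<'E'
from h import *
snap('scene','a'); snap('side','b')
s=r.get_state(); print(s, r.grip_point_offset)
E
```

```text
{'clock': 0.1, 'q': array([-1.10119453,  0.6898969 , -0.19451808,  1.56621955,  0.15732019,
        0.90252854, -0.21511447]), 'qd': array([ 0.00102907, -0.00045284,  0.00207045, -0.0036829 ,  0.00024364,
       -0.00216779, -0.00142409]), 'joint_torque': array([-2.97125545e-03, -5.28498602e+01, -1.27122346e+00, -1.53837472e+01,
       -5.25392289e-02,  2.02494339e-03,  3.42158762e-05]), 'tool_pos': array([0.26362687, 0.56600197, 0.2089977 ]), 'eef_rot': array([ 2.16146239e-01,  9.76360648e-01, -8.22461798e-04, -1.09531979e-04]), 'contact_force': array([-0.52055572, -0.28644616, -0.35391646]), 'moment': array([-0.03445938, -0.01508055, -0.01172711]), 'finger_force': 0.0, 'opening': 1.0058252284695959} -0.0187
```

View pics/a.png

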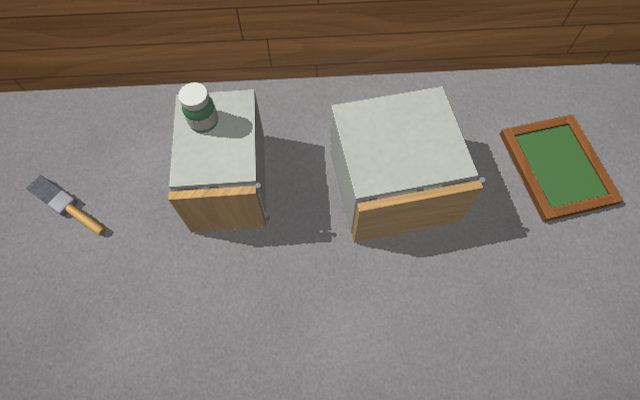

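View pics/b.png

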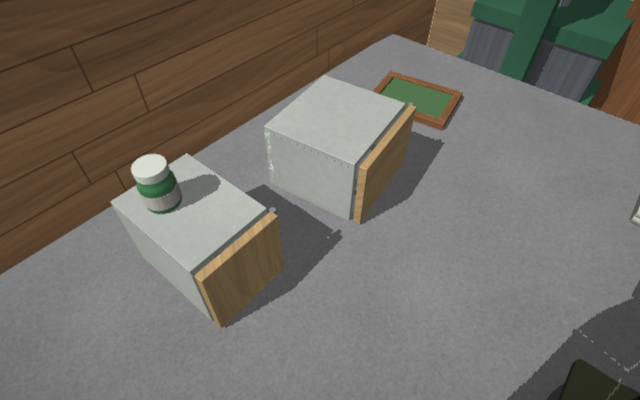

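The scene picture shows the wide cupboard on the right, with its door's top edge running from about (356,205) at the free edge to (481,183) at the hinge. The narrow cupboard is on the left with its jar on top, around (200,110).

```bash
python3 - <<'E'
from h import *
for u,v in [(358,207),(362,203),(420,194),(476,186),(440,190),(400,150),(336,110),(440,92)]: print('top',u,v,pt('a',u,v))
z=np.load('pics/a.npz')
P=np.array([pt('a',u,v,0) for u in range(365,470,5) for v in range(212,228,3) ])
P=P[np.isfinite(P[:,0])&(P[:,2]<.145)&(P[:,2]>.04)]
for _ in range(3):
    c=P.mean(0); n=np.linalg.svd(P-c)[2][2]; e=(P-c)@n; P=P[abs(e)<max(.002,2*e.std())]
print(len(P),c,n,e.std())
# mask of points at z .14-.18
V,U=np.mgrid[60:260,310:500]; d=z['d'][60:260,310:500]
C=np.stack([(U-z['cx'])/z['fx']*d,(V-z['cy'])/z['fy']*d,d,np.ones_like(d)],-1)@np.linalg.inv(z['extrinsics']).T
Q=C[...,:3][(d>0)&(abs(C[...,2]-.16)<.008)].astype(np.float32)
print(Q[:,2].mean(),cv2.minAreaRect(Q[:,:2]),cv2.boxPoints(cv2.minAreaRect(Q[:,:2])))
V,U=np.mgrid[60:260,150:290]; d=z['d'][60:260,150:290]
C=np.stack([(U-z['cx'])/z['fx']*d,(V-z['cy'])/z['fy']*d,d,np.ones_like(d)],-1)@np.linalg.inv(z['extrinsics']).T
Q=C[...,:3][(d>0)&(abs(C[...,2]-.16)<.008)].astype(np.float32)
print('narrow',cv2.boxPoints(cv2.minAreaRect(Q[:,:2])))
E
```

```text
top 358 207 [ 0.5301 -0.0887  0.1567]
top 362 203 [ 0.5364 -0.096   0.1583]
top 420 194 [ 0.5472 -0.1963  0.1588]
top 476 186 [ 0.5571 -0.295   0.1583]
top 440 190 [ 0.5528 -0.2317  0.1588]
top 400 150 [ 0.6367 -0.1739  0.1585]
top 336 110 [ 0.731  -0.0656  0.1585]
top 440 92 [ 0.7608 -0.2673  0.1591]
93 [ 0.5343     -0.18315376  0.08519247] [ 0.98899707  0.14790227 -0.00311795] 0.0004865032732875484Traceback (most recent call last):
  File "<stdin>", line 13, in <module>
cv2.error: OpenCV(4.12.0) /io/opencv/modules/imgproc/src/convhull.cpp:143: error: (-215:Assertion failed) total >= 0 && (depth == CV_32F || depth == CV_32S) in function 'convexHull'
```

```bash
python3 - <<'E'
from h import *
from scipy.spatial.transform import Rotation as R
z=np.load('pics/a.npz')
n=np.array([.989,.148]);t=np.array([-.148,.989])
for a,b in [(310,500),(150,290)]:
    V,U=np.mgrid[60:260,a:b]; d=z['d'][60:260,a:b]
    C=np.stack([(U-z['cx'])/z['fx']*d,(V-z['cy'])/z['fy']*d,d,np.ones_like(d)],-1)@np.linalg.inv(z['extrinsics']).T
    Q=C[...,:3][(d>0)&(abs(C[...,2]-.16)<.006)]
    print(cv2.boxPoints(cv2.minAreaRect(np.ascontiguousarray(Q[:,:2],dtype=np.float32))))
    F=Q[(Q[:,:2]@n<.515)] if a==310 else Q
    print('n',np.percentile(Q[:,:2]@n,[.3,99.7]),'t',np.percentile(F[:,:2]@t,[.3,99.7]))
s=r.get_state(); print(R.from_quat(s['eef_rot']).as_matrix().round(3))
c=optics.get_calibration('wrist'); print(np.linalg.inv(c['extrinsics']).round(3))
E
```

```text
[[ 0.5192187  -0.08923725]
 [ 0.55295646 -0.31506968]
 [ 0.7764846  -0.2816762 ]
 [ 0.74274683 -0.05584377]]
n [0.5009057 0.7246876] t [-0.38798024 -0.16578779]
[[0.55938584 0.23347105]
 [0.5631557  0.0759975 ]
 [0.7899508  0.0814269 ]
 [0.7861809  0.23890045]]
n [0.57266558 0.80074301] t [-0.02469334  0.14300195]
[[-0.907  0.422 -0.001]
 [ 0.422  0.907 -0.002]
 [-0.    -0.002 -1.   ]]
[[ 0.422  0.87   0.254  0.198]
 [ 0.907 -0.404 -0.121  0.598]
 [-0.002  0.281 -0.96   0.383]
 [ 0.     0.     0.     1.   ]]
```

```bash
python3 -m creep '[{"grip":-1,"spin":-6.7},{"grip":-1,"spin":-6.7},{"grip":-1,"spin":-6.7},{"grip":-1,"spin":-6.7},{"grip":-1,"spin":-6.65},{"grip":-1,"tx":-3},{"grip":-1,"tx":-3.5},{"grip":-1,"tx":-4}]' 20
python3 -m creep '[{"grip":-1,"ty":-3.5},{"grip":-1,"ty":-3.5},{"grip":-1,"ty":-3.5},{"grip":-1,"ty":-3.5},{"grip":-1,"ty":-3.5},{"grip":-1,"ty":-3.5},{"grip":-1,"ty":-3.5},{"grip":-1,"ty":-3.5}]'
python3 -m creep '[{"grip":-1,"ty":-3.5},{"grip":-1,"ty":-3.5},{"grip":-1,"ty":-3.5},{"grip":-1,"ty":-3.5},{"grip":-1,"ty":-3.5},{"grip":-1,"ty":-3.5},{"grip":-1,"ty":-3.5},{"grip":-1,"ty":-3.5}]'
cat >> h.py <<'E'
def st():
    from scipy.spatial.transform import Rotation as R
    s=r.get_state(); p=s['tool_pos']; f=s['contact_force']; N=np.array([.989,.148]);T=np.array([-.148,.989])
    M=R.from_quat(s['eef_rot']).as_matrix()
    print('t',s['clock'],'n %.4f t %.4f z %.4f'%(N@p[:2],T@p[:2],p[2]),'F nt',(N@f[:2]).round(2),(T@f[:2]).round(2),f[2].round(2),'xang',np.degrees(np.arctan2(M[1,0],M[0,0])).round(2),'zaxis',M[:,2].round(3),'q',s['q'].round(2),s['opening'])
E
python3 -c 'from h import *;st()'
```

```text
t 0.1 n 0.3445 t 0.5208 z 0.2090 F nt -0.56 -0.21 -0.35 xang 155.03 zaxis [-0.001 -0.002 -1.   ] q [-1.1   0.69 -0.19  1.57  0.16  0.9  -0.22] 1.0058252284695959$[0]: bad value
$[0]: bad value
$[0]: bad value
```

```bash
python3 -m creep '[{"grip":-1,"tx":0,"ty":0,"tz":0,"spin":-6.7},{"grip":-1,"tx":0,"ty":0,"tz":0,"spin":-6.7},{"grip":-1,"tx":0,"ty":0,"tz":0,"spin":-6.7},{"grip":-1,"tx":0,"ty":0,"tz":0,"spin":-6.7},{"grip":-1,"tx":0,"ty":0,"tz":0,"spin":-6.65},{"grip":-1,"tx":-3,"ty":0,"tz":0,"spin":0},{"grip":-1,"tx":-3.5,"ty":0,"tz":0,"spin":0},{"grip":-1,"tx":-4,"ty":0,"tz":0,"spin":0}]' 20
python3 -c 'from h import *;st()'
```

```text
clock: 0.77
tool_pos: [0.3668, 0.5824, 0.2097]
eef_rot: [-0.076, 0.997, -0.0, -0.001]
contact_force: [-0.6, 1.2, -0.1]
opening: 0.421
finger_force: 0.0
t 0.7667 n 0.4490 t 0.5217 z 0.2097 F nt -0.43 1.32 -0.08 xang -171.32 zaxis [-0.002 -0.    -1.   ] q [-0.9   0.8  -0.36  1.34  0.29  1.06  0.41] 0.42070736549126336
```

```bash
python3 -m creep '[{"grip":-1,"tx":0,"ty":-3.5,"tz":0,"spin":0},{"grip":-1,"tx":0,"ty":-3.5,"tz":0,"spin":0},{"grip":-1,"tx":0,"ty":-3.5,"tz":0,"spin":0},{"grip":-1,"tx":0,"ty":-3.5,"tz":0,"spin":0},{"grip":-1,"tx":0,"ty":-3.5,"tz":0,"spin":0},{"grip":-1,"tx":0,"ty":-3.5,"tz":0,"spin":0},{"grip":-1,"tx":0,"ty":-3.5,"tz":0,"spin":0},{"grip":-1,"tx":0,"ty":-3.5,"tz":0,"spin":0}]'
python3 -m creep '[{"grip":-1,"tx":0,"ty":-3.5,"tz":0,"spin":0},{"grip":-1,"tx":0,"ty":-3.5,"tz":0,"spin":0},{"grip":-1,"tx":0,"ty":-3.5,"tz":0,"spin":0},{"grip":-1,"tx":0,"ty":-3.5,"tz":0,"spin":0},{"grip":-1,"tx":0,"ty":-3.5,"tz":0,"spin":0},{"grip":-1,"tx":0,"ty":-3.5,"tz":0,"spin":0},{"grip":-1,"tx":0,"ty":-3.5,"tz":0,"spin":0},{"grip":-1,"tx":0,"ty":-3.5,"tz":0,"spin":0}]' >/dev/null
python3 -c 'from h import *;st()'
```

```text
clock: 1.43
tool_pos: [0.4088, 0.3032, 0.2095]
eef_rot: [-0.074, 0.997, -0.0, -0.0]
contact_force: [0.1, -0.3, 0.6]
opening: 0.0
finger_force: 0.0
t 2.1 n 0.4490 t -0.0404 z 0.2096 F nt -0.36 0.84 -0.26 xang -171.51 zaxis [-0. -0. -1.] q [ 0.13  0.49 -0.44  2.06  0.34  0.66  1.19] 0.004592381280680237
```

```bash
python3 -m creep '[{"grip":-1,"tx":0,"ty":-3.5,"tz":1,"spin":0},{"grip":-1,"tx":0,"ty":-3.5,"tz":1,"spin":0},{"grip":-1,"tx":0,"ty":-3.5,"tz":1,"spin":0},{"grip":-1,"tx":0,"ty":-3,"tz":1,"spin":0},{"grip":-1,"tx":0,"ty":-2.1,"tz":1,"spin":0},{"grip":-1,"tx":0,"ty":0,"tz":2,"spin":0},{"grip":-1,"tx":0,"ty":0,"tz":1,"spin":0},{"grip":-1,"tx":0,"ty":0,"tz":0,"spin":0}]' >/dev/null
python3 - <<'E'
from h import *
st(); snap('scene','c'); cv2.imwrite('pics/c2.png',cv2.resize(cv2.imread('pics/c.png')[60:300,240:560],None,fx=2.4,fy=2.4))
E
```

```text
t 2.7667 n 0.4477 t -0.1949 z 0.1277 F nt -0.44 0.78 -0.32 xang -171.58 zaxis [-0.004  0.001 -1.   ] q [ 0.4   0.67 -0.37  2.04  0.46  0.52  1.41] 0.006104927680258209
```

View pics/c2.png

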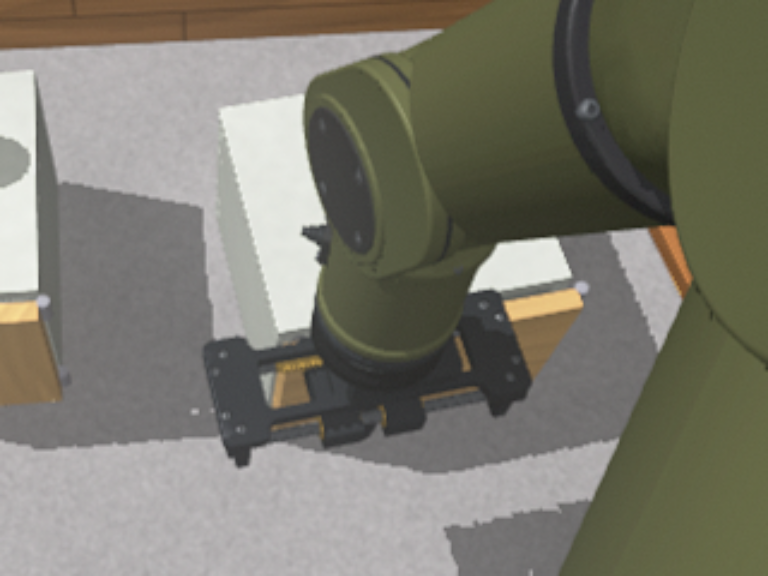

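The crop shows the gripper in front of the wide door's free edge, whose top corner is near (285,345) in the crop. The hinge is at (580,290). Now I'll close in slowly.

```bash
python3 -m creep '[{"grip":-1,"tx":-1.5,"ty":0,"tz":0,"spin":0},{"grip":-1,"tx":-1.2,"ty":0,"tz":0,"spin":0},{"grip":-1,"tx":-0.8,"ty":0,"tz":0,"spin":0},{"grip":-1,"tx":-0.2,"ty":0,"tz":0,"spin":0},{"grip":-1,"tx":-0.2,"ty":0,"tz":0,"spin":0},{"grip":-1,"tx":0,"ty":0,"tz":0,"spin":0}]' >/dev/null; python3 -c 'from h import *;st()'
python3 -m creep '[{"grip":-1,"tx":-0.2,"ty":0,"tz":0,"spin":0},{"grip":-1,"tx":-0.2,"ty":0,"tz":0,"spin":0},{"grip":-1,"tx":0,"ty":0,"tz":0,"spin":0}]' >/dev/null;python3 -c 'from h import *;st()'
```

```text
t 3.3167 n 0.4883 t -0.1946 z 0.1299 F nt 0.45 0.33 0.06 xang -171.5 zaxis [-0. -0. -1.] q [ 0.37  0.7  -0.38  1.94  0.44  0.59  1.42] 0.008159410845086415
t 3.5667 n 0.4919 t -0.1948 z 0.1297 F nt -1.5 -0.44 1.18 xang -171.53 zaxis [-0.001 -0.    -1.   ] q [ 0.37  0.7  -0.38  1.92  0.44  0.6   1.42] 0.00405466282114575
```

Contact is at about n=0.491. I'll press on in small steps.

```bash
python3 -m creep '[{"grip":-1,"tx":-0.2,"ty":0,"tz":0,"spin":0},{"grip":-1,"tx":-0.1,"ty":0,"tz":0,"spin":0},{"grip":-1,"tx":0,"ty":0,"tz":0,"spin":0}]' >/dev/null; python3 -c 'from h import *;st()'
python3 -m creep '[{"grip":-1,"tx":-0.15,"ty":0,"tz":0,"spin":0},{"grip":-1,"tx":0,"ty":0,"tz":0,"spin":0},{"grip":-1,"tx":0,"ty":0,"tz":0,"spin":0}]' >/dev/null;python3 -c 'from h import *;st()'
python3 -m creep '[{"grip":-1,"tx":-0.1,"ty":0,"tz":0,"spin":0},{"grip":-1,"tx":0,"ty":0,"tz":0,"spin":0},{"grip":-1,"tx":0,"ty":0,"tz":0,"spin":0}]' >/dev/null;python3 -c 'from h import *;st()'
```

```text
t 3.8167 n 0.4942 t -0.1947 z 0.1295 F nt -4.06 0.62 1.31 xang -171.53 zaxis [-0.003 -0.    -1.   ] q [ 0.37  0.71 -0.38  1.92  0.44  0.6   1.42] 0.0042641550564716255
t 4.0667 n 0.4962 t -0.1946 z 0.1295 F nt -4.9 0.73 1.36 xang -171.52 zaxis [-0.001  0.    -1.   ] q [ 0.37  0.71 -0.38  1.91  0.44  0.6   1.42] 0.0034951591465860947
t 4.3167 n 0.4977 t -0.1946 z 0.1296 F nt -4.97 0.82 1.43 xang -171.51 zaxis [-0.  0. -1.] q [ 0.37  0.71 -0.38  1.91  0.44  0.61  1.42] 0.002937163212726557
```

```bash
python3 -m creep '[{"grip":-1,"tx":-0.1,"ty":0,"tz":0,"spin":0},{"grip":-1,"tx":0,"ty":0,"tz":0,"spin":0},{"grip":-1,"tx":0,"ty":0,"tz":0,"spin":0}]' >/dev/null;python3 -c 'from h import *;st()'
python3 -m creep '[{"grip":-1,"tx":1,"ty":0,"tz":0,"spin":0},{"grip":-1,"tx":2,"ty":0,"tz":0,"spin":0},{"grip":-1,"tx":2,"ty":0,"tz":0,"spin":0},{"grip":-1,"tx":2,"ty":0,"tz":0,"spin":0},{"grip":-1,"tx":2,"ty":0,"tz":0,"spin":0},{"grip":-1,"tx":2,"ty":0,"tz":0,"spin":0},{"grip":-1,"tx":0,"ty":0,"tz":0,"spin":0}]' >/dev/null
python3 - <<'E'
from h import *
st(); snap('scene','d'); cv2.imwrite('pics/d2.png',cv2.resize(cv2.imread('pics/d.png')[60:300,240:560],None,fx=2.4,fy=2.4))
E
```

```text
t 4.5667 n 0.4990 t -0.1946 z 0.1296 F nt -4.13 2.0 1.14 xang -171.51 zaxis [-0.  0. -1.] q [ 0.37  0.71 -0.38  1.91  0.44  0.61  1.42] 0.0012886129731228177
t 5.15 n 0.3867 t -0.1953 z 0.1300 F nt -0.25 0.05 -0.1 xang -171.59 zaxis [-0.001 -0.001 -1.   ] q [ 0.43  0.61 -0.33  2.2   0.51  0.4   1.4 ] 0.006992573687464917
```

View pics/d2.png

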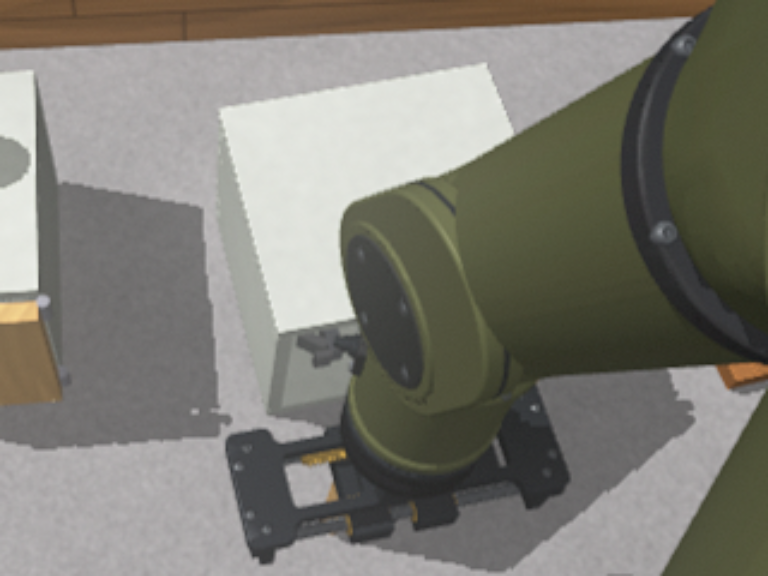

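The door has popped ajar: its free edge shows at crop (330,480), under the gripper, and the cupboard front is now visible. I'll go around the free edge on the left.

```bash
python3 -m creep '[{"grip":-1,"tx":0.5,"ty":1,"tz":0,"spin":0},{"grip":-1,"tx":0,"ty":3,"tz":0,"spin":0},{"grip":-1,"tx":0,"ty":3,"tz":0,"spin":0},{"grip":-1,"tx":-2,"ty":0.5,"tz":0,"spin":0},{"grip":-1,"tx":-3,"ty":0,"tz":0,"spin":0},{"grip":-1,"tx":-3,"ty":0,"tz":0,"spin":0},{"grip":-1,"tx":-1.3,"ty":0,"tz":0,"spin":0},{"grip":-1,"tx":0,"ty":0,"tz":0,"spin":0}]' >/dev/null
python3 - <<'E'
from h import *
st(); snap('side','e'); cv2.imwrite('pics/e2.png',cv2.resize(cv2.imread('pics/e.png')[40:280,220:540],None,fx=2.4,fy=2.4))
E
```

```text
t 5.8667 n 0.4849 t -0.1185 z 0.1303 F nt 1.29 -0.98 -1.26 xang -171.44 zaxis [ 0.01   0.003 -1.   ] q [ 0.22  0.67 -0.35  2.02  0.44  0.51  1.28] 0.004577250476819409
```

View pics/e2.png

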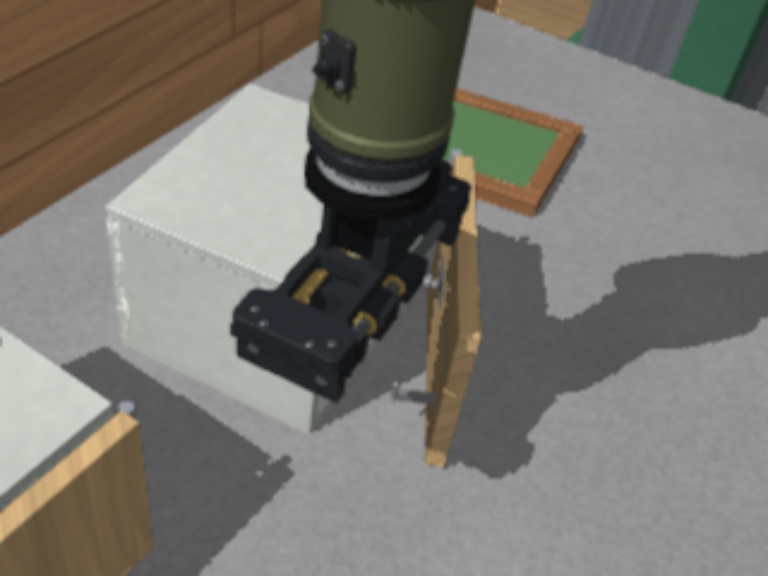

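The door stands ajar at about 0.4 rad with its free edge near crop (478,340). The gripper is left of and behind it, so I'll move in behind the door and check.

```bash
python3 -m creep '[{"grip":-1,"tx":0,"ty":-2,"tz":0,"spin":0},{"grip":-1,"tx":0,"ty":-2.5,"tz":0,"spin":0},{"grip":-1,"tx":0,"ty":-2.5,"tz":0,"spin":0},{"grip":-1,"tx":0,"ty":-2,"tz":0,"spin":0},{"grip":-1,"tx":0,"ty":-1.2,"tz":0,"spin":0},{"grip":-1,"tx":1,"ty":-0.2,"tz":0,"spin":0},{"grip":-1,"tx":0.8,"ty":-0.2,"tz":0,"spin":0}]' >/dev/null
python3 -c 'from h import *;st()'
python3 -m creep '[{"grip":-1,"tx":1.5,"ty":-0.7,"tz":0,"spin":0},{"grip":-1,"tx":1.5,"ty":-0.7,"tz":0,"spin":0},{"grip":-1,"tx":1.5,"ty":-0.7,"tz":0,"spin":0},{"grip":-1,"tx":1.2,"ty":-1.1,"tz":0,"spin":0},{"grip":-1,"tx":1.2,"ty":-1.1,"tz":0,"spin":0},{"grip":-1,"tx":1.2,"ty":-1.1,"tz":0,"spin":0}]' >/dev/null
python3 -c 'from h import *;st()'
```

```text
t 6.5 n 0.4580 t -0.2253 z 0.1296 F nt 0.7 0.61 0.31 xang -171.53 zaxis [ 0.     0.001 -1.   ] q [ 0.45  0.69 -0.38  1.98  0.46  0.56  1.48] 0.006869904350207476
t 7.0 n 0.3776 t -0.2779 z 0.1301 F nt -0.4 0.2 0.71 xang -171.32 zaxis [ 0.001  0.001 -1.   ] q [ 0.63  0.65 -0.38  2.1   0.5   0.48  1.59] 0.00338057323305845
```

```bash
python3 -m creep '[{"grip":-1,"tx":0.7,"ty":-1.5,"tz":0,"spin":0},{"grip":-1,"tx":0.7,"ty":-1.5,"tz":0,"spin":0},{"grip":-1,"tx":0.6,"ty":-1.5,"tz":0,"spin":0},{"grip":-1,"tx":0.3,"ty":-1.5,"tz":0,"spin":0},{"grip":-1,"tx":0.3,"ty":-1.5,"tz":0,"spin":0},{"grip":-1,"tx":0.2,"ty":-1.2,"tz":0,"spin":0},{"grip":-1,"tx":0,"ty":-0.4,"tz":0,"spin":0},{"grip":-1,"tx":0,"ty":0,"tz":0,"spin":0}]' >/dev/null
python3 - <<'E'
from h import *
st(); snap('side','f'); snap('scene','g'); a=cv2.imread('pics/f.png');b=cv2.imread('pics/g.png'); cv2.imwrite('pics/f2.png',np.vstack([a,b])[:, :][::1]) if 0 else cv2.imwrite('pics/f2.png',cv2.resize(np.hstack([a[:,220:],b[:,240:]]),(800,390)))
E
```

```text
t 7.6667 n 0.3497 t -0.3706 z 0.1297 F nt 0.17 0.3 -0.19 xang -171.55 zaxis [ 0.  0. -1.] q [ 0.84  0.69 -0.42  1.98  0.5   0.57  1.79] 0.00905975168627488
```

View pics/f2.png

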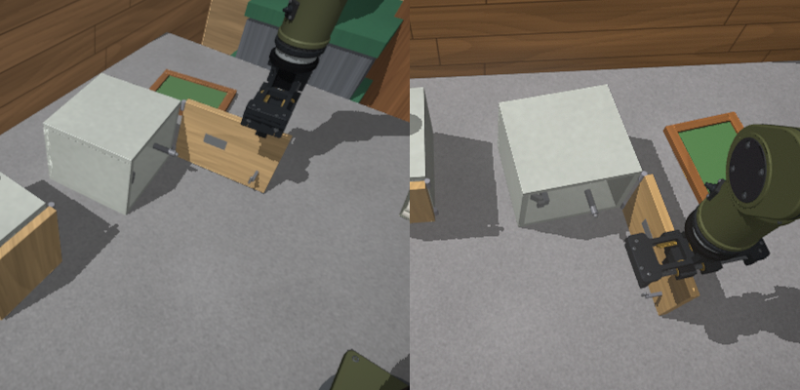

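The door now stands at about a right angle, running from the hinge at roughly (645,175) to its free end at (675,310) in the right half. I'll back off to the left and upward, then measure.

```bash
python3 -m creep '[{"grip":-1,"tx":0,"ty":1,"tz":0,"spin":0},{"grip":-1,"tx":0,"ty":2,"tz":0,"spin":0},{"grip":-1,"tx":0,"ty":3,"tz":0,"spin":0},{"grip":-1,"tx":0,"ty":3,"tz":-1,"spin":0},{"grip":-1,"tx":0,"ty":3,"tz":-3,"spin":0},{"grip":-1,"tx":0,"ty":3,"tz":-3,"spin":0},{"grip":-1,"tx":0,"ty":3,"tz":-3,"spin":0},{"grip":-1,"tx":0,"ty":3,"tz":-2,"spin":0}]' >/dev/null
python3 -m creep '[{"grip":-1,"tx":0,"ty":3,"tz":0,"spin":0},{"grip":-1,"tx":0,"ty":3,"tz":0,"spin":0},{"grip":-1,"tx":0,"ty":3,"tz":0,"spin":0},{"grip":-1,"tx":0,"ty":3,"tz":0,"spin":0},{"grip":-1,"tx":0,"ty":3,"tz":0,"spin":0},{"grip":-1,"tx":0,"ty":3,"tz":0,"spin":0},{"grip":-1,"tx":0,"ty":0,"tz":0,"spin":0},{"grip":-1,"tx":0,"ty":0,"tz":0,"spin":0}]' >/dev/null
python3 - <<'E'
from h import *
st(); snap('scene','h')
z=np.load('pics/h.npz'); V,U=np.mgrid[100:350,380:620]; d=z['d'][100:350,380:620]
C=np.stack([(U-z['cx'])/z['fx']*d,(V-z['cy'])/z['fy']*d,d,np.ones_like(d)],-1)@np.linalg.inv(z['extrinsics']).T
Q=C[...,:3][(d>0)&(abs(C[...,2]-.159)<.006)]
n=Q[:,:2]@[.989,.148]; t=Q[:,:2]@[-.148,.989]
k=(n<.49)&(n>.28)&(t<-.3); print(k.sum(),n[k].min()); p=np.polyfit(n[k],t[k],1); print('theta deg',90+np.degrees(np.arctan(-p[0]))*-1, p)
E
```

```text
t 9.1 n 0.3490 t 0.0198 z 0.2481 F nt -0.51 -0.94 -0.65 xang -171.14 zaxis [-0. -0. -1.] q [ 0.1   0.31 -0.58  2.25  0.29  0.65  1.04] 0.006804875249122127
1282 0.2970225865504996
theta deg 88.67918711276624 [-0.02305662 -0.38007568]
```

View pics/h.png

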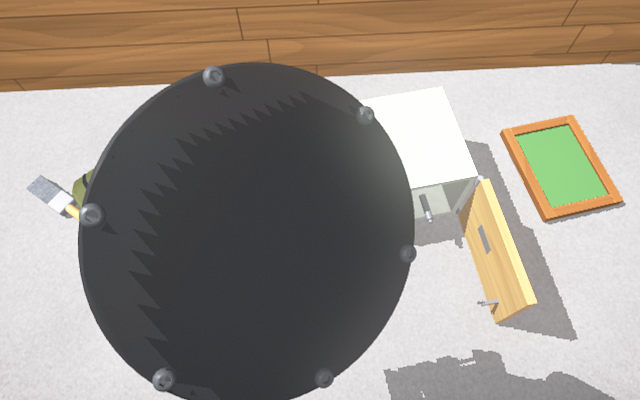

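The wide door stands open within about 1–2° of a right angle: its top edge runs from (480,182) to (535,302). The arm is clear, so I'm handing in.

```bash
python3 -c 'from plant import workorder;print(workorder.finish_job())'
```

```text
the job is handed in; nothing more can be done
None
```

The wide cupboard's door was pressed until its catch let go, then swung open to about 90° and left there with the arm clear; the arm never went near the narrow cupboard, and the job was handed in at about 9 s.

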